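# Find the tube adapter that belongs to the centrifuge bucket

## Task

Three white tube adapters got mixed up and only one of them belongs to the centrifuge bucket in the black stand: find it by trying them in the bucket, and leave it there fully home, level, with the top of its body flush with the rim. Lower them in rather than dropping them. The other two finish standing upright on the bench, clear of the stand; do not tip any adapter over and leave the tube rack and the squeeze bottle alone.

Things in the scene. Friction and masses are not known exactly. Their poses are not given: they have to be found in the camera images.
- bucket_mouth (a point): Centre of the mouth of the aluminium centrifuge bucket in the round black stand: on its axis, level with its rim, 84 mm above the bench; z up. Fixed. The bucket is 83 mm across and 78 mm tall outside; its round bore, flat-floored, is of one of three sizes, which changes and is not told. At the rim every bore has a lead-in, 2 mm wider all round and 4 mm deep.
- stand: Fixed round black stand, 128 mm across, holding the bucket upright on its axis; origin under its centre, on the bench. The right adapter slips into the bucket with 0.9 mm play all round down to the floor, its body flush with the rim; a wider one stops within 4 mm of the rim; a slimmer one goes in loosely but stands 6 or 12 mm proud. Two spare buckets in a white tray, far right, are not part of the job.
- slim_centre (a point): Tube adapter, the slimmest and tallest of the three: white round body 56 mm across, 64 mm tall, flat underneath, four dark bores in its top, and mid-top a blue lifting knob, a cylinder 22 mm across, 40 mm tall. Loose, stands knob up on the bench, 0.14 to 0.28 kg. The point is on its axis half-way up the whole 104 mm, 52 mm above its underside; z up along the axis.
- adapter_slim: The same slim adapter: origin at the centre of its underside, z up along its axis. It belongs to a bucket with a bore 57.8 mm wide and 64 mm deep; home in it, its half-way point lies 12 mm below the mouth's centre.
- mid_centre (a point): Tube adapter, the middle one of the three: white round body 60 mm across, 58 mm tall, flat underneath, four dark bores in its top, and mid-top a blue lifting knob, a cylinder 22 mm across, 40 mm tall. Loose, stands knob up on the bench, 0.14 to 0.28 kg. The point is on its axis half-way up the whole 98 mm, 49 mm above its underside; z up along the axis.
- adapter_mid: The same middle adapter: origin at the centre of its underside, z up along its axis. It belongs to a bucket with a bore 61.8 mm wide and 58 mm deep; home in it, its half-way point lies 9 mm below the mouth's centre.
- wide_centre (a point): Tube adapter, the widest and lowest of the three: white round body 64 mm across, 52 mm tall, flat underneath, four dark bores in its top, and mid-top a blue lifting knob, a cylinder 22 mm across, 40 mm tall. Loose, stands knob up on the bench, 0.14 to 0.28 kg. The point is on its axis half-way up the whole 92 mm, 46 mm above its underside; z up along the axis.
- adapter_wide: The same wide adapter: origin at the centre of its underside, z up along its axis. It belongs to a bucket with a bore 65.8 mm wide and 52 mm deep; home in it, its half-way point lies 6 mm below the mouth's centre.
- rack_centre (a point): Bystander: loose white rack of blue-capped tubes, 90 x 160 mm and 117 mm tall, on the left; the point is on its middle, 58 mm above its underside.
- wash_centre (a point): Bystander: loose white squeeze bottle with a red cap and spout, 68 mm across, 200 mm tall, beyond the work; the point is on its axis, 80 mm above its underside.
Not all that is in view belongs to the job. What is shaped like the adapter_mid but green or red is not meant.

How it is judged:
By the outcome, as a careful person would: the job done as asked, in the order asked, and still so for the second after the job is handed in, with the robot touching nothing.
It also fails if it takes over 67 s, if anything falls off the work surface, if the arm or the gripper's body presses on something with over 40 N, if the wrist force passes 120 N, or if a joint passes its speed limit or range.

## Robot

A 6-joint arm with a two-finger parallel gripper is mounted at the origin on the work surface. World frame = base frame: x ahead of the robot, y to its left, z up, the work surface at z = 0. Lengths are in m, angles in rad, forces in N, time in s.
With the tool pointing down it reaches from about 0.25 to 0.725 m from the base axis. Payload 4 kg.
Tool frame: the origin (TCP) lies at the very end of the fingers, on their centre line; the grasp point (between the pads) lies 19 mm behind it; z points along the fingers, y is the line along which they close (so a half turn about z gives the same grasp; the last joint's range is limited). The gripper opens to 85 mm and grips with 20 to 120 N. Pads are 22 mm wide; open, the fingers measure 114 mm over their backs; the gripper's body (76 mm by 85 mm) begins 54 mm behind the grasp point. The pads swing forward as they close: fully open they stand 13 mm farther back than shut.
Start: joints at [1.29, 0.241, 0.005, 1.335, 0, 1.571], TCP at [0.139, 0.48, 0.231] pointing down, gripper open.
Joint ranges: [-2.72, 2.72], [-1.05, 1.87], [-1.09, 1.28], [-1.99, 2.15], [-1.42, 1.44], [-3.14, 3.14]. Speed limits (rad/s): [2.79, 2.79, 3.14, 3.14, 3.14, 3.14].

## Interface

Orientations are given as a unit quaternion [x, y, z, w].
In Python, from workcell import bot gives the robot as it stands.
- The arm moves only by the tool carry_out, never from a script. Its argument "increments" is one flat list of numbers, 5 for each row, row after row: the finger opening in cm, from 0 to 8.54, then the shift along the tool's x, y, z in cm, then the turn about the tool's z in rad. A call has exactly 5 rows; each row shifts and turns the commanded pose from where the row before left it, along the tool's axes as they then stand; what a row does not reach is not made up. A row lasts 1/8 s, in which the tool goes at most 62.5 mm and 10.7 degrees, less where a joint would pass 70% of its speed; a pose out of reach is approached as far as the arm can. A call with a gripper value outside its range is refused whole. The fingers move at their own pace and stop on an object; the grip force is fixed at half the most. Time passes only in rows, so rows that do not move let the fingers close, or fill a call up. It gives the time, the measured TCP pose, the force, the opening and the grip force at its end, in the units of the state.
- bot.get_obs(): the state, without advancing time (a new reading comes with each control period).
- bot.camera(name): name is "side" or "top" or "wrist"; returns a dict with "pixels" (480x640x3 uint8, blue, green, red), "range_z" (480x640 float32, m along the optical axis (not along the pixel's ray), 0 where there is no reading), "mtx" (3x3 intrinsics, pixels), "eye" and "attitude" of the camera in the world. Camera axes: x right, y down, z forward; pixel columns grow to the right and rows downward; lengths in m; the calibration is good to about 2 mm. A picture is of the moment at which its call begins.
- bot.job_done(): hands the job in; it is judged then, once.
Trained networks look in a picture, given as the dict that the camera call returned (one of the last four; its "shot" number tells which), for a name from the list of things; names that differ only in an ending like _2 or _b are one class to them, and where a whole thing is asked for, a point or a joint stands for the part that bears it (a point fixed in the world has none). Each returns a list of dicts, best first, with "p" (0 to 1); they miss things now and then, are a little off and sometimes report something else, mostly with a low value. They report only what shows in the picture. A call takes as long as a camera call. They do not tell look-alikes from the thing itself.
- bot.find_in(picture, name): "xyz" ([x, y, z] in m, in the coordinates of the camera as it stood for that picture, good to about 4 mm: the middle of the surface that is visible of it).
- bot.regions_of(picture, name): "mask" (480x640 bool, what is visible of it).
- bot.place_of(picture, name): "xyz" ([x, y, z] in m, in the coordinates of the camera as it stood for that picture, good to about 4 mm: a listed point, or the origin of a listed thing).
The state is a dict: "clock": time; "joint_pos": joint angles; "joint_vel": joint speeds; "tau": joint torques, N m; "eef_pos": TCP position; "tool_rot": TCP orientation; "ft_force": force on the tool from outside, world axes, zero at the start; "ft_torque": the same for the moment, N m; "grip_width": finger opening in m; "grasp_force": force on a finger pad.
Only numpy, scipy, OpenCV 4.12 (cv2) and the standard library are available. Lean on these libraries where they do the work, as an engineer would, in place of code of your own. Each camera call takes 0.05 s, during which the arm holds its last target. There are 200 camera calls.

## Working session

There is one attempt and no reset: what is moved stays moved. The work goes in short steps, Python scripts to look and compute and a tool call to move; the robot and the scene stay as the last step left them, time stands still between calls to the robot, and variables do not carry over. Pictures are saved under pics/ and viewed, at most 10 in all, crops included, and the job is handed in when it is done.

Besides the shell and the picture viewer there is one more tool, called after "Call:" as name(argument=value, ...), one argument or row to a line, values as JSON. carry_out: Moves the arm, as the interface text tells. Its arguments: {"type":"object","properties":{"increments":{"type":"array","items":{"type":"number"}}},"required":["increments"]}

```bash
mkdir -p pics; cat > h.py <<'E'
import numpy as np,cv2
from workcell import bot
from scipy.spatial.transform import Rotation as R
def M(c):
    a=np.array(c["attitude"],float)
    return R.from_quat(a).as_matrix() if a.size==4 else a.reshape(3,3)
def W(c,p): return M(c)@np.array(p)+np.array(c["eye"])
def pix(c,p):
    q=M(c).T@(np.array(p)-np.array(c["eye"])); u=np.array(c["mtx"])@q; return (u[:2]/u[2]).round()
def cloud(c):
    z=c["range_z"]; v,u=np.mgrid[:480,:640]; k=np.array(c["mtx"])
    P=np.stack([(u-k[0,2])/k[0,0]*z,(v-k[1,2])/k[1,1]*z,z],-1)
    return P@M(c).T+np.array(c["eye"])
E
python3 - <<'E'
from h import *
o=bot.get_obs(); print(o)
for n in ["top","side"]:
    c=bot.camera(n); cv2.imwrite(f"pics/{n}0.png",c["pixels"]); print(n,c["eye"],c["attitude"])
    for t in ["bucket_mouth","adapter_slim","adapter_mid","adapter_wide","rack_centre","wash_centre"]:
        for d in bot.place_of(c,t)[:4]:
            w=W(c,d["xyz"]); print(t,round(d["p"],2),w.round(3),pix(c,w))
E
```

```text
{'clock': 0.0, 'joint_pos': array([1.28998318e+00, 2.41425166e-01, 3.72114190e-03, 1.33521615e+00,
       6.05188954e-06, 1.57080898e+00]), 'joint_vel': array([ 0.00022913,  0.00125377, -0.00344283,  0.00027436, -0.00144242,
        0.00163577]), 'tau': array([-8.57939085e-04, -3.72313321e+01,  2.52410191e+01,  1.69333408e-02,
       -4.62556602e-05, -5.89346278e-07]), 'eef_pos': array([0.13838921, 0.47980018, 0.23040571]), 'tool_rot': array([ 1.39951888e-01,  9.90157736e-01, -1.05104908e-03, -1.51600898e-04]), 'ft_force': array([ 0.32983298,  0.59995167, -0.03472263]), 'ft_torque': array([-0.01542895, -0.0373266 , -0.01043069]), 'grasp_force': 0.0, 'grip_width': 0.0854926988785025}
top [0.51796581 0.08011914 1.05703927] [-0.69672145  0.71693937 -0.01018649  0.02175767]
adapter_slim 0.65 [0.565 0.269 0.   ] [222. 238.]
adapter_mid 0.94 [ 0.442  0.171 -0.009] [274. 300.]
adapter_mid 0.87 [0.645 0.145 0.003] [285. 195.]
adapter_mid 0.8 [ 0.555  0.144 -0.   ] [286. 241.]
adapter_wide 0.91 [0.499 0.001 0.001] [361. 268.]
rack_centre 0.66 [0.51  0.448 0.058] [120. 269.]
wash_centre 0.64 [ 0.699 -0.048  0.08 ] [388. 157.]
side [0.35328912 0.82360102 1.06235471] [-0.12650126  0.93774349 -0.31978731  0.04868933]
bucket_mouth 0.45 [ 0.501 -0.003 -0.002] [356. 228.]
bucket_mouth 0.39 [ 0.558 -0.214  0.001] [353. 158.]
adapter_slim 0.83 [ 0.565  0.271 -0.001] [293. 325.]
adapter_mid 0.95 [ 0.551  0.141 -0.   ] [318. 275.]
adapter_mid 0.78 [0.442 0.168 0.001] [365. 296.]
adapter_mid 0.6 [ 0.652  0.141 -0.004] [272. 265.]
adapter_wide 0.84 [ 0.501 -0.003 -0.003] [356. 229.]
adapter_wide 0.68 [ 0.496 -0.002  0.046] [359. 216.]
rack_centre 0.61 [0.51  0.446 0.059] [293. 402.]
wash_centre 0.55 [ 0.695 -0.038  0.083] [276. 175.]
```

View pics/top0.png

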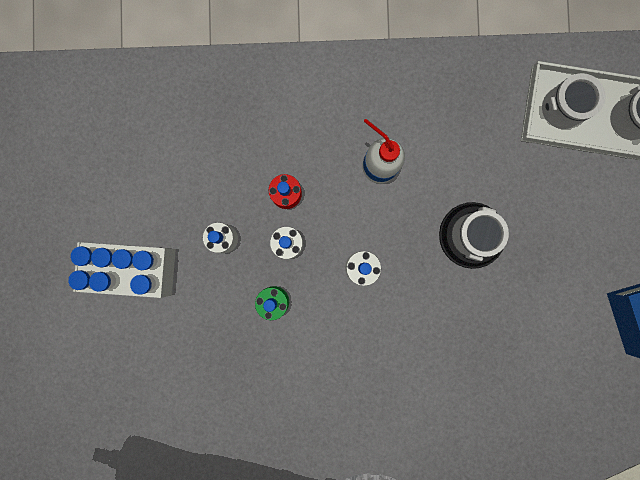

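View pics/side0.png

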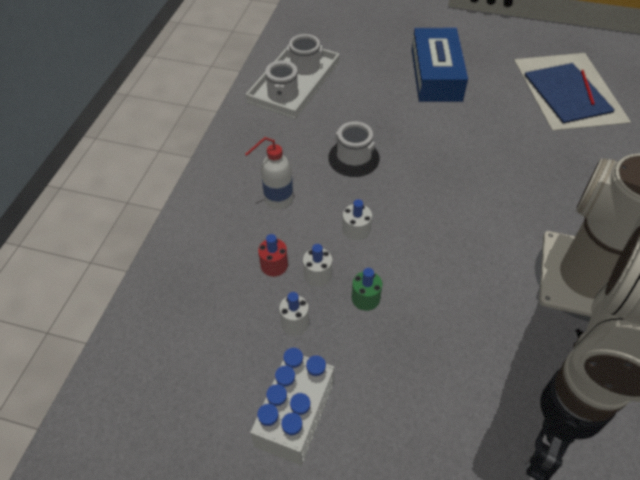

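The top view shows these adapter-like things: slim white (217,238), mid white (286,242), wide white (364,268), and the red (285,191) and green (271,303) decoys. The bucket in the black stand is at (485,233), with spare buckets in the tray at (578,97). I want the three white ones, and I'll measure them and the bore from depth.

```bash
python3 - <<'E'
from h import *
c=bot.camera("top"); P=cloud(c); im=c["pixels"].astype(int)
def fit(m):
    X=P[m]; h=cv2.convexHull(X[:,:2].astype(np.float32)); (x,y),r=cv2.minEnclosingCircle(h); return np.round([x,y,2*r,np.median(X[:,2])],4),m.sum()
def near(x,y,r): return np.hypot(P[...,0]-x,P[...,1]-y)<r
for n,x,y,h in [("slim",.565,.27,64),("mid",.553,.143,58),("wide",.5,0,52)]:
    h/=1000
    print(n,"body",fit(near(x,y,.06)&(abs(P[...,2]-h)<.008)),"knob",fit(near(x,y,.06)&(abs(P[...,2]-h-.04)<.008)))
v,u=np.mgrid[:480,:640]
b=np.hypot(u-485,v-233)<40
rim=b&(abs(P[...,2]-.084)<.008); print("rim",fit(rim))
x0,y0=fit(rim)[0][:2]
core=np.hypot(u-485,v-233)<14; z=P[core][:,2]; print("floor z",np.percentile(z,[5,25,50,75,95]).round(4))
print("bench",np.median(P[300:330,330:400,2]))
for n in ["stand"]:
  for d in bot.place_of(c,n)[:2]: print(n,d["p"],W(c,d["xyz"]))
cv2.imwrite("pics/crop.png",cv2.resize(c["pixels"][130:330,180:540],None,fx=2.2,fy=2.2,interpolation=2))
E
```

```text
slim body (array([0.5632, 0.2657, 0.056 , 0.0636]), np.int64(582)) knob (array([0.5633, 0.2656, 0.0214, 0.1033]), np.int64(121))
mid body (array([0.5504, 0.1414, 0.0597, 0.0579]), np.int64(698)) knob (array([0.5506, 0.1413, 0.0216, 0.0972]), np.int64(116))
wide body (array([4.995e-01, 4.000e-04, 6.380e-02, 5.140e-02]), np.int64(804)) knob (array([4.994e-01, 4.000e-04, 2.170e-02, 9.120e-02]), np.int64(120))
rim (array([ 0.5561, -0.214 ,  0.0851,  0.0818]), np.int64(1203))
floor z [0.0727 0.0743 0.0755 0.0767 0.0784]
bench -0.0004719075698264019
```

View pics/crop.png

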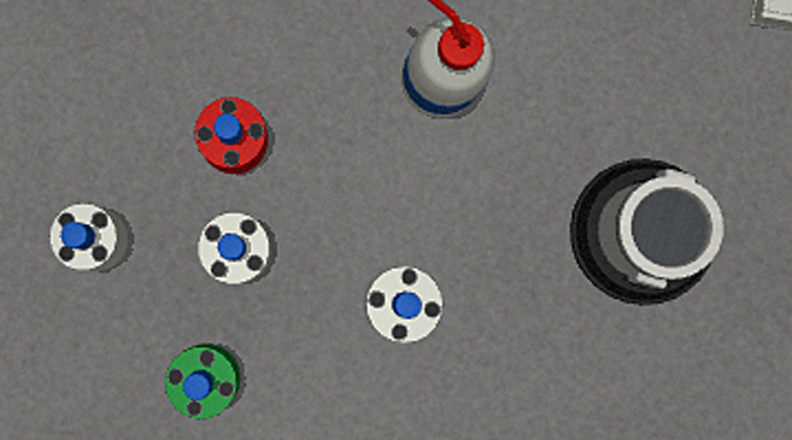

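Call:
carry_out(
  increments=[5,0,0,0,-0.14,5,0,0,0,-0.141,5,-4,-3.3,0,0,5,-4,-3.3,0,0,5,-4,-3.3,0,0],
)

```text
clock: 1.42
eef_pos: [0.2595, 0.3806, 0.2314]
tool_rot: [-0.001, 1.0, 0.0, 0.0]
ft_force: [0.6, -0.3, 0.7]
grip_width: 0.05
grasp_force: 0.0
```

```bash
cat >> h.py <<'E'
def delta(x,y,z):
    "shift in tool axes (cm) to a world TCP target, and yaw off the world axes"
    o=bot.get_obs(); T=R.from_quat(o["tool_rot"]).as_matrix(); p=o["eef_pos"]
    print("t",round(o["clock"],2),"tcp",p.round(4),"shift",((T.T@(np.array([x,y,z])-p))*100).round(2),"yaw x",np.degrees(np.arctan2(T[1,0],T[0,0])).round(1),"F",o["ft_force"].round(1),"w",round(o["grip_width"],4),"g",o["grasp_force"])
E
python3 - <<'E'
from h import *
for n in ["top","side"]:
    c=bot.camera(n); P=cloud(c); d=np.hypot(P[...,0]-.556,P[...,1]+.214)
    m=((d<.055)&(P[...,2]>.0785)&(P[...,2]<.095)).astype(np.uint8)
    cs,h=cv2.findContours(m,cv2.RETR_CCOMP,cv2.CHAIN_APPROX_NONE)
    K=np.array(c["mtx"]);E=np.array(c["eye"])
    for k,q in enumerate(cs):
        if len(q)<30: continue
        uv=q[:,0].astype(float); ray=np.c_[(uv-K[:2,2])/[K[0,0],K[1,1]],np.ones(len(uv))]@M(c).T
        X=E+ray*((.084-E[2])/ray[:,2])[:,None]
        x=X[:,:2]; A=np.c_[2*x,np.ones(len(x))]; w=np.ones(len(x))
        for _ in range(15):
            s=np.linalg.lstsq(A*w[:,None],(x**2).sum(1)*w,rcond=None)[0]; r=np.sqrt(s[2]+s[:2]@s[:2]); e=abs(np.hypot(*(x-s[:2]).T)-r); w=1/(1+(e/.001)**2)
        print(n,"outer" if h[0,k,3]<0 else "hole",s[:2].round(4),"dia",round(2*r,4),len(q))
    print(np.median(P[m>0][:,2]))
delta(.5505,.1414,.2)
E
```

```text
top outer [ 0.5561 -0.2136] dia 0.0821 132
top hole [ 0.5562 -0.213 ] dia 0.0634 105
0.08320085230514906
side outer [ 0.5578 -0.2131] dia 0.084 91
side hole [ 0.555  -0.2107] dia 0.0591 100
0.08312602330201091
t 1.52 tcp [0.2615 0.3787 0.2315] shift [-29.05 -23.55   3.21] yaw x 179.6 F [-0.5  0.9 -0.7] w 0.0498 g 0.0
```

Call:
carry_out(
  increments=[5,-4.85,-3.92,0.5,0,5,-4.85,-3.92,0.5,0,5,-4.85,-3.92,0.5,0,5,-4.85,-3.92,0.5,0,5,-4.85,-3.92,0.5,0],
)

```text
clock: 2.15
eef_pos: [0.5022, 0.1853, 0.2063]
tool_rot: [-0.001, 1.0, 0.0, 0.0]
ft_force: [-0.1, 0.4, 0.6]
grip_width: 0.0502
grasp_force: 0.0
```

Call:
carry_out(
  increments=[5,-4.8,-3.95,1,0,5,0,0,3,0,5,0,0,3,0,5,0,0,0,0,5,0,0,0,0],
)

```text
clock: 2.78
eef_pos: [0.549, 0.1473, 0.1375]
tool_rot: [-0.001, 1.0, 0.0, 0.001]
ft_force: [0.1, 0.9, 0.3]
grip_width: 0.05
grasp_force: 0.0
```

```bash
python3 - <<'E'
from h import *
delta(.5505,.1414,.066)
c=bot.camera("wrist"); cv2.imwrite("pics/w1.png",c["pixels"])
P=cloud(c); m=(abs(P[...,2]-.098)<.008)&(np.hypot(P[...,0]-.55,P[...,1]-.141)<.03); print(m.sum(), (P[m].min(0)+P[m].max(0))/2, P[m].max(0)-P[m].min(0))
E
```

```text
t 2.77 tcp [0.549  0.1473 0.1375] shift [-0.14 -0.6   7.15] yaw x -179.9 F [0.1 0.9 0.3] w 0.05 g 0.0
1163 [0.5511199  0.14246427 0.09508459] [0.02151675 0.02126076 0.0099272 ]
```

View pics/w1.png

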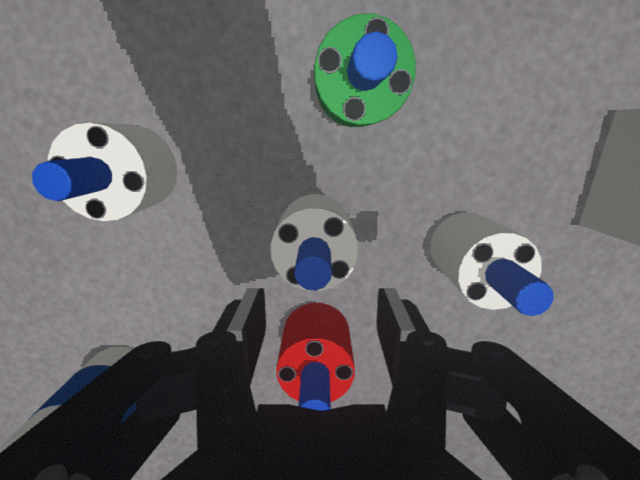

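The wrist view shows the white mid adapter (313,245) with its knob at (313,272) ahead of the fingers. Red is behind it, green at (366,70), wide at (97,170) and slim at (500,270). Next I lower onto the mid one and squeeze.

Call:
carry_out(
  increments=[5,-0.2,-0.55,3.6,0,5,0,0,3.55,0,5,0,0,0,0,0,0,0,0,0,0,0,0,0,0],
)

```text
clock: 3.45
eef_pos: [0.5524, 0.1418, 0.0674]
tool_rot: [-0.0, 1.0, 0.001, 0.002]
ft_force: [-0.2, 0.8, 3.4]
grip_width: 0.0204
grasp_force: 58.4
```

Call:
carry_out(
  increments=[0,0,0,0,0,0,0,0,0,0,0,0,0,0,0,0,0,0,0,0,0,0,0,0,0],
)

```text
clock: 4.08
eef_pos: [0.5524, 0.1418, 0.0674]
tool_rot: [-0.0, 1.0, 0.001, 0.002]
ft_force: [0.1, 2.4, 5.9]
grip_width: 0.0203
grasp_force: 58.5
```

```bash
python3 - <<'E'
from h import *
delta(.551,.142,.066)
E
```

```text
t 4.08 tcp [0.5524 0.1418 0.0674] shift [0.14 0.02 0.14] yaw x -180.0 F [0.1 2.4 5.9] w 0.0203 g 58.53239893913269
```

Call:
carry_out(
  increments=[5,0,0,0,0,5,0,0,0,0,5,0,0,0,0.18,5,0,0,0,0.18,5,0,0,0,0.18],
)

```text
clock: 4.7
eef_pos: [0.5502, 0.1408, 0.0646]
tool_rot: [0.27, 0.963, -0.0, -0.0]
ft_force: [0.4, -0.4, 0.8]
grip_width: 0.0499
grasp_force: 0.0
```

Call:
carry_out(
  increments=[5,0,0,0,0.18,5,0,0,0,0.18,5,0,0,0,0.18,5,0,0,0,0.18,5,0,0,0,0.18],
)

```text
clock: 5.32
eef_pos: [0.5503, 0.1408, 0.0646]
tool_rot: [0.662, 0.75, -0.0, -0.0]
ft_force: [0.7, -0.4, 0.2]
grip_width: 0.0498
grasp_force: 0.0
```

Call:
carry_out(
  increments=[5,0,0,0,0.13,5,0,0,0,0,0,0,0,0,0,0,0,0,0,0,0,0,0,0,0],
)

```text
clock: 5.95
eef_pos: [0.5507, 0.1409, 0.065]
tool_rot: [0.707, 0.708, 0.0, 0.0]
ft_force: [0.4, -0.6, -0.1]
grip_width: 0.0208
grasp_force: 58.8
```

```bash
python3 - <<'E'
from h import *
delta(.551,.142,.066)
E
```

```text
t 5.95 tcp [0.5507 0.1409 0.065 ] shift [ 0.11  0.03 -0.1 ] yaw x 90.1 F [ 0.4 -0.6 -0.1] w 0.0208 g 58.75117778778076
```

Call:
carry_out(
  increments=[0,0,0,-0.5,0,0,0,0,-3,0,0,0,0,-5,0,0,0,0,-4.5,0,0,-2,0,0,0],
)

```text
clock: 6.58
eef_pos: [0.5531, 0.1222, 0.1994]
tool_rot: [0.706, 0.708, 0.004, 0.002]
ft_force: [1.0, 0.4, -2.5]
grip_width: 0.0205
grasp_force: 59.3
```

Call:
carry_out(
  increments=[0,-5,0.1,0,0,0,-5,0.1,0,0,0,-5,0.1,0,0,0,-5,0.1,0,0,0,-5,0.1,0,0],
)

```text
clock: 7.2
eef_pos: [0.5541, -0.131, 0.193]
tool_rot: [0.707, 0.707, -0.001, -0.001]
ft_force: [0.4, -0.4, -3.1]
grip_width: 0.0202
grasp_force: 59.3
```

Call:
carry_out(
  increments=[0,-4,0,0,0,0,-3,0,0,0,0,-1.5,0,0,0,0,0,0,0,0,0,0,0,0,0],
)

```text
clock: 7.82
eef_pos: [0.5556, -0.2129, 0.1945]
tool_rot: [0.706, 0.708, 0.0, -0.001]
ft_force: [-0.3, -0.2, -1.9]
grip_width: 0.0206
grasp_force: 59.2
```

```bash
python3 - <<'E'
from h import *
delta(.556,-.2142,.160)
c=bot.camera("side"); cv2.imwrite("pics/s2.png",cv2.resize(c["pixels"][60:240,250:450],None,fx=3,fy=3))
c=bot.camera("wrist");P=cloud(c); cv2.imwrite("pics/w2.png",c["pixels"])
print(P[:,:,2].max())
E
```

```text
t 7.83 tcp [ 0.5556 -0.2129  0.1945] shift [-0.14  0.04  3.45] yaw x 90.1 F [-0.3 -0.2 -1.9] w 0.0206 g 59.19841289520264
0.33737627074182713
```

View pics/w2.png

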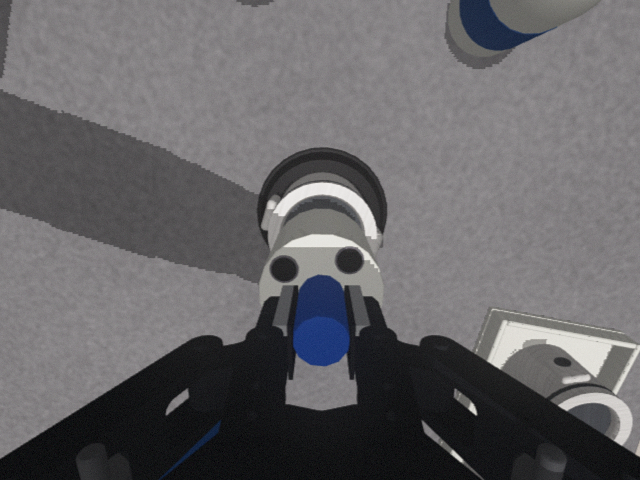

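Call:
carry_out(
  increments=[0,-0.14,0.04,2,0,0,0,0,1.8,0,0,0,0,0,0,0,0,0,0.5,0,0,0,0,0,0],
)

```text
clock: 8.55
eef_pos: [0.5566, -0.2152, 0.1524]
tool_rot: [0.707, 0.708, 0.0, 0.0]
ft_force: [-0.3, -0.1, -2.5]
grip_width: 0.0207
grasp_force: 59.1
```

Call:
carry_out(
  increments=[0,0,0,0.4,0,0,0,0,0.4,0,0,0,0,0.2,0,0,0,0,0,0,0,0,0,0,0],
)

```text
clock: 9.18
eef_pos: [0.5563, -0.2154, 0.1419]
tool_rot: [0.707, 0.707, 0.0, 0.0]
ft_force: [0.0, -0.1, -2.8]
grip_width: 0.0204
grasp_force: 59.1
```

```bash
python3 - <<'E'
from h import *
delta(.556,-.2142,.091)
E
```

```text
t 9.18 tcp [ 0.5563 -0.2154  0.1419] shift [ 0.13 -0.03  5.09] yaw x 90.1 F [ 0.  -0.1 -2.8] w 0.0204 g 59.067272543907166
```

Call:
carry_out(
  increments=[0,0,0,0.5,0,0,0,0,0.5,0,0,0,0,0.5,0,0,0,0,0.5,0,0,0,0,0,0],
)

```text
clock: 9.8
eef_pos: [0.5559, -0.2152, 0.1212]
tool_rot: [0.707, 0.707, -0.0, -0.001]
ft_force: [-0.0, 0.0, -3.4]
grip_width: 0.0204
grasp_force: 59.1
```

Call:
carry_out(
  increments=[0,0,0,0.6,0,0,0,0,0.6,0,0,0,0,0.6,0,0,0,0,0.3,0,0,0,0,0,0],
)

```text
clock: 10.42
eef_pos: [0.5561, -0.2153, 0.1005]
tool_rot: [0.707, 0.707, -0.0, -0.0]
ft_force: [0.6, -0.0, -1.6]
grip_width: 0.0206
grasp_force: 59.1
```

Call:
carry_out(
  increments=[0,0,0,0.2,0,0,0,0,0.2,0,0,0,0,0.2,0,0,0,0,0,0,0,0,0,0,0],
)

```text
clock: 11.05
eef_pos: [0.5563, -0.2154, 0.0949]
tool_rot: [0.707, 0.707, -0.0, 0.0]
ft_force: [0.3, 0.2, -2.3]
grip_width: 0.0203
grasp_force: 59.1
```

Call:
carry_out(
  increments=[0,0,0,0.2,0,0,0,0,0.2,0,0,0,0,0.2,0,0,0,0,0,0,0,0,0,0,0],
)

```text
clock: 11.68
eef_pos: [0.5565, -0.2154, 0.0909]
tool_rot: [0.707, 0.707, 0.0, 0.001]
ft_force: [-2.7, 1.5, 8.0]
grip_width: 0.0205
grasp_force: 60.4
```

Call:
carry_out(
  increments=[0,0,0,-0.15,0,4.5,0,0,0,0,4.5,0,0,0,0,4.5,0,0,-2,0,4.5,0,0,-4,0],
)

```text
clock: 12.3
eef_pos: [0.5549, -0.2149, 0.1488]
tool_rot: [0.707, 0.707, -0.001, -0.002]
ft_force: [-0.2, 0.3, 0.9]
grip_width: 0.0452
grasp_force: 0.0
```

Call:
carry_out(
  increments=[4.5,0,0,-5,0,4.5,5,-5,0,0,4.5,4,-5,0,0,4.5,4,-5,0,0,4.5,0,-4,0,0],
)

```text
clock: 12.92
eef_pos: [0.3724, -0.0914, 0.2003]
tool_rot: [0.705, 0.709, 0.0, -0.0]
ft_force: [1.1, -0.7, 0.6]
grip_width: 0.0449
grasp_force: 0.0
```

```bash
python3 - <<'E'
from h import *
delta(0.4,0,.2)
for n in ["top","side"]:
    c=bot.camera(n); P=cloud(c); d=np.hypot(P[...,0]-.556,P[...,1]+.2133)
    cv2.imwrite(f"pics/{n}3.png",c["pixels"])
    b=(d>.016)&(d<.026); r=(d>.036)&(d<.0405)&(P[...,2]>.075); k=(d<.02)&(P[...,2]>.11)
    A=np.c_[P[b][:,:2]-[.556,-.2133],np.ones(b.sum())]; z=P[b][:,2]; g=abs(z-np.median(z))<.003
    print(n,"body",np.median(z),"rim",np.median(P[r][:,2]),"tilt",np.degrees(np.linalg.lstsq(A[g],z[g],rcond=None)[0][:2]),"knob top",np.percentile(P[k][:,2],95),P[k].mean(0))
t=cv2.resize(bot.camera("top")["pixels"][180:300,420:560],(560,480)); s=cv2.resize(c["pixels"][90:190,310:410],(480,480)) 
cv2.imwrite("pics/c3.png",np.hstack([t[:, :],s])[:, :800])
E
```

```text
t 12.93 tcp [ 0.3724 -0.0914  0.2003] shift [9.13 2.8  0.04] yaw x 90.3 F [ 1.1 -0.7  0.6] w 0.0449 g 0.0
top body 0.08380010223690515 rim 0.08337557135815393 tilt [ 0.22112415 -0.46866975] knob top 0.12586930883870892 [ 0.55594236 -0.21347456  0.12230522]
side body 0.08450730367119674 rim 0.08338536290915943 tilt [-0.49257658 -0.37924402] knob top 0.12693283446775427 [ 0.55705298 -0.21138036  0.12069845]
```

View pics/c3.png

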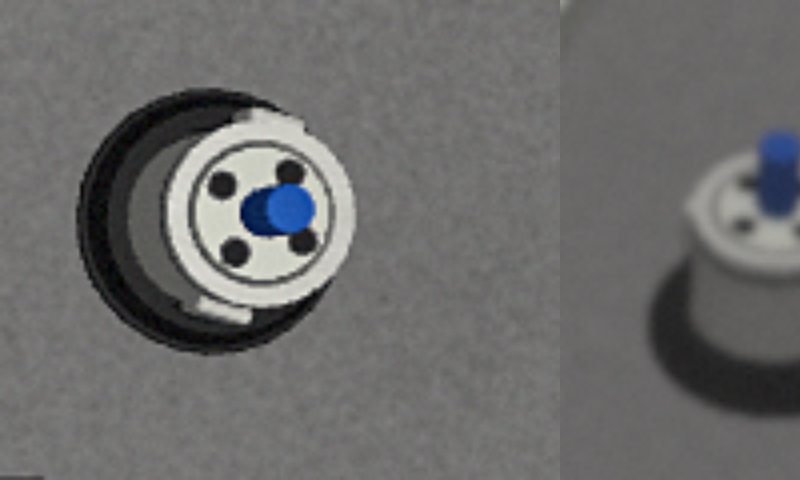

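The crop shows the mid adapter in the bucket, with an even ring round it (265,212). It is level, its body top is within about 0.5–1 mm of the rim, and the floor contact was at the expected depth. The other two adapters haven't been moved, so I'm handing in.

```bash
python3 -c "
from workcell import bot
print(bot.job_done())"
```

```text
the job is handed in; nothing more can be done
None
```

The middle adapter fits the bucket: it sits on the floor at the expected depth, level and flush with the rim to about 1 mm. It was the only one I tried; a slimmer bore would have stopped it at the rim and a wider one left it 6 mm proud, so I left the slim and wide adapters untouched, upright on the bench, and the job is handed in with no verdict returned.

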